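# Fit the handle pin and hold the cam clamp at full lift

### The job

With the clamp still open, take the orange-handled steel pin out of its grey holder and push it through the eye at the end of the red cam lever until its collar sits on the eye. Then, by that pin, swing the lever round to the cam's highest lift, where it points along the green line on the blue base and the jaw presses the power module hardest against the fence. The lever springs back if let go, so finish while still gripping the pin and holding the lever there; leave the other things on the bench undisturbed.

Things in the scene. Friction and masses are not known exactly. Their poses are not given: they have to be found in the camera images.
- cam_fixture: Blue cam clamp base, fixed to the bench: 90 mm wide in x, y from -50 to +146 mm, 12 mm thick, tongue 32 mm wide back to y = -135. Origin: on the bench under the cam pivot; z up; +y points from pivot to jaw, module and aluminium fence (46 mm high). The green line lies on the tongue along -y, 110 to 132 mm from the pivot. Nothing stands over the lever's sweep.
- cam_lever (a joint): Red lever's angle about the vertical pivot, rad, anticlockwise from above, range 0 to 2.5, starts at 0 to 0.25. At 0 it points along the fixture's -x; at 1.57 (highest lift) along its -y, over the green line, away from the jaw. The cam lifts 10 mm x sin(angle): it falls again beyond 1.57. Spring and friction at the eye: about 1 N near 0, 4 to 6 N at 1.57; let go, it springs back below 0.3.
- lever_eye (a point): Centre of the top face of the steel eye at the lever's end: a round through hole 14 mm across in a ring 32 mm across and 12 mm thick; top face 56 mm above the bench, 90 mm from the pivot axis. It travels with the lever, on a horizontal circle. The space below the hole is free for the pin.
- handle_pin: Loose pin, 91 mm long, about 0.12 kg, upright in the holder at the start. Origin: centre of its lower tip; z along the pin to the handle. Steel shank 10 mm across from 0 to 34 mm, its lowest 6 mm tapered; steel collar 22 mm across, 34 to 39 mm; round orange handle 18 mm across, 39 to 91 mm. Grip the handle from above with any yaw; it turns freely in the eye.
- pin_seat (a point): Centre of the underside of the pin's collar, on the pin's axis 34 mm above its tip; it rests on the eye's top face when the pin is fully in.
- pin_holder: Grey block 56 x 56 x 38 mm fixed to the bench, to the left or right of the fixture. Origin: centre of its underside. The pin stands in the 14 mm hole in the middle of its top, collar on the top, so the pin's tip is 4 mm above the bench; the hole is 36 mm deep. Tall cabinets stand beyond x = 0.65 m at y 0 to 0.25 m and beyond x = 0.6 m at y < -0.28 m: pass in front of them.
- power_module: Black power module with three metal terminals, 62 x 34 x 29 mm, lying loose in the fixture's nest, its 62 mm side across the jaw. Origin: centre of its underside, which is 12 mm above the bench.
- clamp_jaw: Brass jaw block 52 x 28 x 21 mm, free to slide along the fixture's y in its steel guides; the lever's eccentric steel disc pushes it against the module. Origin: centre of its underside, 39 mm in front of the pivot at the start, 46 mm at highest lift.
- fence_pad: Black rubber spring pad, 60 x 6 x 24 mm, on the front of the fence; the jaw squeezes the module against it, about 10 N at highest lift. Origin: at the fixture's origin, moving with the pad.
- screw_tray: Bystander: dark tray of screws, 140 x 92 x 24 mm, on the other side of the fixture from the pin holder. Origin: centre of its underside.
- capacitor: Bystander: blue can capacitor standing, 35 mm across, 67 mm high. Origin: centre of its underside.
- relay_cube: Bystander: grey relay, 22 x 29 x 38 mm. Origin: centre of its underside.
- breaker: Bystander: white circuit breaker lying flat, 78 x 68 x 18 mm. Origin: centre of its underside.

How it is judged:
On the way:
1. the pin is through the eye of the lever, its collar on the eye, with the lever still near its parked place (distance between pin_seat and lever_eye below 0.008 m and angle between handle_pin's own z axis and vertical below 0.2 rad and value of joint cam_lever below 0.6 rad), for 0.2 s.
At the end, for the whole second after the job is handed in: The fingers grip the pin (over 2 N), its collar within 8 mm of the eye's top centre, tilted under 0.2 rad; the lever stands still within 0.15 rad of highest lift (1.57); the fence pad presses the module with over 3 N; bystanders moved under 30 mm (distance between pin_seat and lever_eye below 0.008 m and angle between handle_pin's own z axis and vertical below 0.2 rad and value of joint cam_lever between 1.42 and 1.72 rad and velocity of joint cam_lever between -0.1 and 0.1 rad/s and contact force between the fingers and handle_pin above 2 N and contact force between fence_pad and power_module above 3 N); the arm keeps its last pose, push and grip.
It fails at once if the screw tray is disturbed (distance of screw_tray from where it was at the start of the episode above 0.03 m).
It fails at once if the capacitor is disturbed (distance of capacitor from where it was at the start of the episode above 0.03 m).
It fails at once if the relay cube is disturbed (distance of relay_cube from where it was at the start of the episode above 0.03 m).
It fails at once if the breaker is disturbed (distance of breaker from where it was at the start of the episode above 0.03 m).
It also fails if it takes over 58 s, if anything falls off the work surface, if the arm or the gripper's body presses on something with over 40 N, if the wrist force passes 120 N, or if a joint passes its speed limit or range.

### The arm

A 7-joint arm with a two-finger parallel gripper is mounted at the origin on a cart in front of the work surface, level with it; the furniture and walls round the work are solid. World frame = base frame: x ahead of the robot, y to its left, z up, the work surface at z = 0. Lengths are in m, angles in rad, forces in N, time in s.
With the tool pointing down it reaches from about 0.4 to 0.875 m from the base axis. Payload 19.3 kg.
Tool frame: the origin (TCP) lies at the very end of the fingers, on their centre line; the grasp point (between the pads) lies 19 mm behind it; z points along the fingers, y is the line along which they close (so a half turn about z gives the same grasp; the last joint's range is limited). The gripper opens to 85 mm and grips with 20 to 120 N. Pads are 22 mm wide; open, the fingers measure 114 mm over their backs; the gripper's body (76 mm by 85 mm) begins 54 mm behind the grasp point. The pads swing forward as they close: fully open they stand 13 mm farther back than shut.
Start: joints at [-1.307, 0.521, -0.036, 1.599, 0.021, 1.021, -0.113], TCP at [0.205, 0.59, 0.231] pointing down, gripper open.
Joint ranges: [-2.91, 2.91], [-0.3, 2.13], [-1.5, 1.42], [0.17, 2.43], [-1.26, 4.41], [0.16, 1.93], [-2.52, 2.52]. Speed limits (rad/s): [1.89, 1.89, 2.39, 2.39, 3.01, 3.01, 3.01].

### API

Orientations are given as [roll, pitch, yaw] about the fixed x, y, z axes, in that order (R = Rz(yaw) Ry(pitch) Rx(roll)).
In Python, from workcell import bot gives the robot as it stands.
- The arm moves only by the shell command python3 -m crank 'ROWS' [FORCE]. ROWS is a JSON object of lists of equal length, an entry for each row: "travel": the shift along the world's x, y, z in cm, a list of three; "turn": the turn, a rotation vector about the world's x, y, z in degrees, a list of three; "gripper": the closure, from 0 (fully open) to 1 (shut). A call has exactly 5 rows; each row is the pose to reach, as a shift and turn from the pose commanded when the call began; what a row does not reach only later rows make up. A row lasts 1/10 s, in which the tool goes at most 50 mm and 8.59 degrees, less where a joint would pass 70% of its speed; a pose out of reach is approached as far as the arm can. A call with a gripper value outside its range is refused whole. The fingers move at their own pace and stop on an object; FORCE is the grip in N (left out, the last holds). Time passes only in rows, so rows that repeat a pose let the fingers close, or fill a call up. It gives the time, the measured TCP pose, the force, the opening and the grip force at its end, in the units of the state.
- bot.observe(): the state, without advancing time (a new reading comes with each control period).
- bot.grab_frame(name): name is "side" or "top" or "wrist"; returns a dict with "pixels" (420x560x3 uint8, red, green, blue), "fx", "fy", "cx", "cy" (pixels), "extrinsics" (4x4, takes a point from world to camera coordinates). Camera axes: x right, y down, z forward; pixel columns grow to the right and rows downward; lengths in m; the calibration is good to about 2 mm. A picture is of the moment at which its call begins. There is no depth.
- bot.job_done(): hands the job in; it is judged then, once.
The state is a dict: "clock": time; "qpos": joint angles; "qd": joint speeds; "joint_efforts": joint torques, N m; "position": TCP position; "tool_rot": TCP orientation; "force": force on the tool from outside, world axes, zero at the start; "moment": the same for the moment, N m; "grip_width": finger opening in m; "finger_force": force on a finger pad.
Only numpy, scipy, OpenCV 4.12 (cv2) and the standard library are available. Lean on these libraries where they do the work, as an engineer would, in place of code of your own. Each camera call takes 0.05 s, during which the arm holds its last target. There are 200 camera calls.

## Working session

There is one attempt and no reset: what is moved stays moved. The work goes in short steps, Python scripts to look and compute and a shell command to move; the robot and the scene stay as the last step left them, time stands still between calls to the robot, and variables do not carry over. Pictures are saved under pics/ and viewed, at most 10 in all, crops included, and the job is handed in when it is done.

```bash
mkdir -p pics; cat > h.py <<'E'
import numpy as np, cv2, json
from workcell import bot
def snap(name, out):
    f=bot.grab_frame(name); cv2.imwrite(f'pics/{out}.png', cv2.cvtColor(f['pixels'],cv2.COLOR_RGB2BGR))
    json.dump({k:np.asarray(f[k]).tolist() for k in('fx','fy','cx','cy','extrinsics')},open(f'pics/{out}.json','w'))
def ray(out,u,v):
    c=json.load(open(f'pics/{out}.json')); E=np.array(c['extrinsics']); R,t=E[:3,:3],E[:3,3]
    return -R.T@t, R.T@np.array([(u-c['cx'])/c['fx'],(v-c['cy'])/c['fy'],1])
def atz(out,u,v,z):
    o,d=ray(out,u,v); return o+d*(z-o[2])/d[2]
def proj(out,p):
    c=json.load(open(f'pics/{out}.json')); E=np.array(c['extrinsics']); q=E[:3,:3]@np.array(p)+E[:3,3]
    return c['fx']*q[0]/q[2]+c['cx'],c['fy']*q[1]/q[2]+c['cy']
E
python3 - <<'E'
from h import *
snap('top','top0'); snap('side','side0'); s=bot.observe()
print(s)
for n in('top0','side0'): print(ray(n,280,210))
E
```

```text
{'clock': 0.1, 'qpos': array([-1.30720363,  0.52194793, -0.03635662,  1.59993843,  0.02123537,
        1.02110186, -0.11283774]), 'qd': array([ 0.00016214, -0.00069077,  0.001105  , -0.00175807, -0.00163226,
        0.00209667, -0.00078789]), 'joint_efforts': array([ 4.65430450e-03, -9.28488064e+01,  1.98479444e+00, -3.70541739e+01,
        1.82049576e-02,  5.12635845e-03, -4.67358973e-05]), 'position': array([0.20469554, 0.59021484, 0.23079151]), 'tool_rot': array([-3.14058688e+00,  8.59723709e-05,  2.80779486e+00]), 'force': array([ 0.52436442,  0.3646983 , -0.50344877]), 'moment': array([-0.01216391, -0.03143508, -0.00617105]), 'finger_force': 0.0, 'grip_width': 0.08566135183060662}
(array([0.3608191 , 0.04716868, 1.20958859]), array([ 0.18689496, -0.00616358, -0.98236985]))
(array([0.53191192, 1.00770606, 0.49636503]), array([ 0.0427102 , -0.91315272, -0.40541255]))
```

View pics/top0.png

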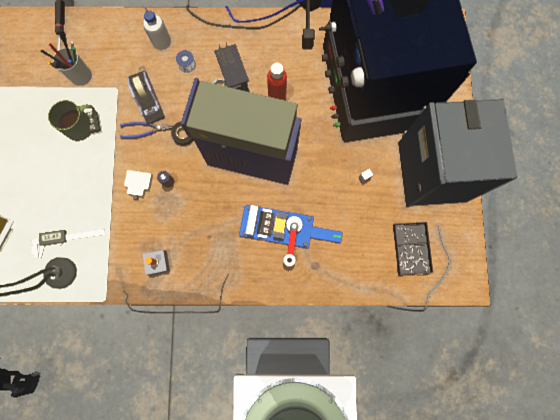

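View pics/side0.png

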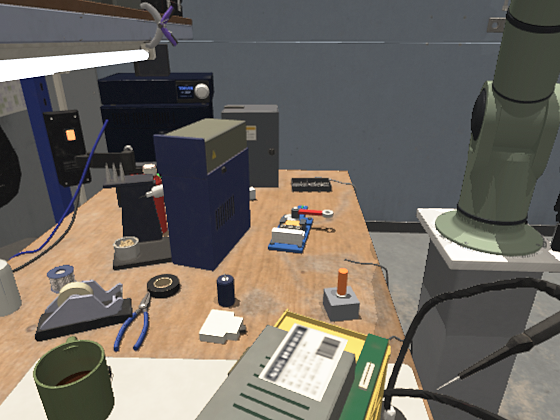

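The top view shows the holder at about (155,262) with the orange pin at (150,261). The clamp has its pivot at about (294,225), the eye at (289,261), and the green line to the right at about (335,236). The tray is at (412,250), the capacitor at (165,179), the breaker at (138,183) and the relay at (366,175). In the side view the pin runs from (343,268) to (343,295). I'll enlarge both.

```bash
python3 - <<'E'
from h import *
a=cv2.imread('pics/top0.png'); b=cv2.imread('pics/side0.png')
A=cv2.resize(a[195:285,230:350],None,fx=4,fy=4,interpolation=2)
B=cv2.resize(a[240:285,130:180],None,fx=6,fy=6,interpolation=2)
C=cv2.resize(b[195:255,260:340],None,fx=5,fy=5,interpolation=2)
D=cv2.resize(b[260:325,315:365],None,fx=4,fy=4,interpolation=2)
o=np.zeros((600,800,3),np.uint8)
o[:360,:480]=A; o[:270,500:800]=B; 
C=C[:240]; o[360:600,:400]=C; o[280:540,500:700]=D
cv2.imwrite('pics/crop0.png',o)
for n in('top0',):
  for k,uv,z in(('holder',(155,262),.038),('pintop',(150,261),.095),('eye',(289,261),.056),('pivot',(294,225),.056),('green',(341,237),.012)): print(k,atz(n,*uv,z))
print(proj('top0',[.205,.59,.231]))
E
```

```text
holder [0.44142928 0.3719078  0.038     ]
pintop [0.43997528 0.36889995 0.095     ]
eye [0.44422489 0.01589989 0.056     ]
pivot [0.53977422 0.00250509 0.056     ]
green [ 0.51375755 -0.12847517  0.012     ]
(np.float64(21.087377809240877), np.float64(367.02512170057344))
```

View pics/crop0.png

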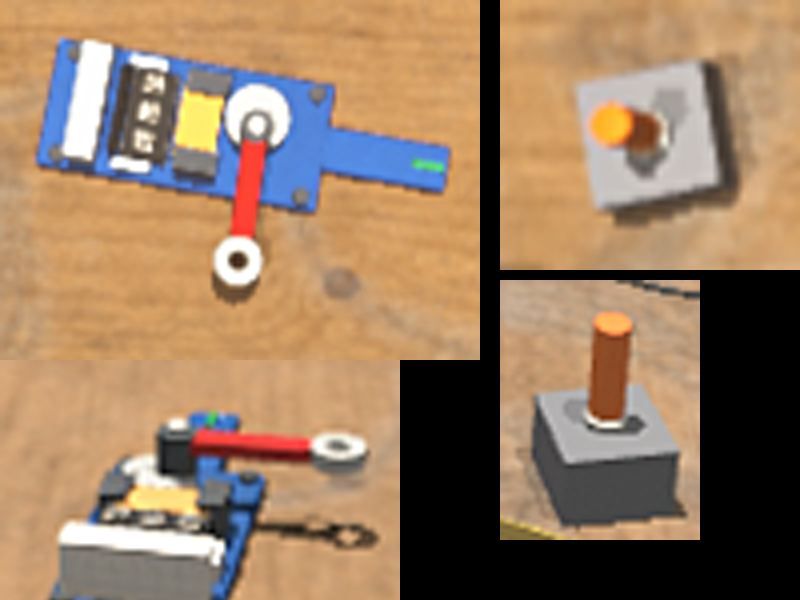

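The crop shows the eye at (289.1,259.9) and the pin top at (148.3,260.1) in the top view, and the pin top at (342.9,270.4) in the side view. I also have the base corners. Next I fit the fixture pose and triangulate.

```bash
cat > m.py <<'E'
from h import *
from scipy.optimize import least_squares
A=lambda X,Y:(230+(X+.5)/4-.5,195+(Y+.5)/4-.5)
px=[(448,147),(444,191),(60,38),(38,165),(335,83),(317,212)]
F=np.array([(16,-135),(-16,-135),(45,146),(-45,146),(45,-50),(-45,-50)])/1e3
W=np.array([atz('top0',*A(*p),.012)[:2] for p in px])
def T(q,f): c,s=np.cos(q[2]),np.sin(q[2]); return f@np.array([[c,s],[-s,c]])+q[:2]
r=least_squares(lambda q:(T(q,F)-W).ravel(),[.54,0,0]); q=r.x
if __name__=='__main__':
    print('fixture',q,(r.fun.reshape(-1,2)*1e3).round(1))
    e=atz('top0',*A(238,261),.056); d=e[:2]-q[:2]; print('eye',e,np.hypot(*d),'angle',np.arctan2(d[1],d[0])-q[2]-np.pi)
    es=atz('side0',260+339/5-.4,195+(449-360)/5-.4,.056); print('eye side',es)
    def tri(a,b):
        (o,d),(p,f)=ray('top0',*a),ray('side0',*b)
        k=np.linalg.lstsq(np.c_[d,-f],p-o,rcond=None)[0]; return o+k[0]*d,p+k[1]*f
    print('pin tri',tri((148.3,260.1),(342.9,270.4)),'top',atz('top0',148.3,260.1,.095),'side',atz('side0',342.9,270.4,.095))
    print('eye tri',tri(A(238,261),(327.4,212.4)))
    B=lambda X,Y:(130+(X-500+.5)/6-.5,240+(Y+.5)/6-.5)
    print('holder',np.mean([atz('top0',*B(*p),.038) for p in((576,86),(700,62),(724,184),(600,208))],0))
E
python3 m.py
```

```text
fixture [ 0.53660028  0.0027893  -0.16420009] [[ 0.9 -2.4]
 [-0.2 -0.7]
 [-0.   1.1]
 [ 0.4  2.3]
 [-1.  -0.8]
 [-0.1  0.6]]
eye [0.44716566 0.0155696  0.056     ] 0.09034316001479263 angle 0.022260068522276022
eye side [0.44747972 0.02448094 0.056     ]
pin tri (array([0.4423588 , 0.37386453, 0.09319311]), array([0.44199522, 0.37392226, 0.09318345])) top [0.44222682 0.37333578 0.095     ] side [0.44240034 0.3767778  0.095     ]
eye tri (array([0.44746062, 0.01546165, 0.05205937]), array([0.44671297, 0.01555203, 0.05200094]))
holder [0.441326   0.37300715 0.038     ]
```

```bash
python3 -m crank '{"travel":[[2.4,-2.2,0],[4.8,-4.4,0],[7.2,-6.6,0],[9.6,-8.8,0],[12,-11,0]],"turn":[[0,0,0],[0,0,0],[0,0,0],[0,0,0],[0,0,0]],"gripper":[0,0,0,0,0]}' 80
python3 -m crank '{"travel":[[2.9,-2.7,0],[5.8,-5.4,0],[8.7,-8,0],[11.7,-10.7,0],[11.7,-10.7,0]],"turn":[[0,0,0],[0,0,0],[0,0,0],[0,0,0],[0,0,0]],"gripper":[0,0,0,0,0]}'
python3 -c "
from h import *
s=bot.observe();print(s['position'],s['tool_rot'],s['qpos'])"
```

```text
clock: 0.6
position: [0.3256, 0.4794, 0.2311]
tool_rot: [-3.141, -0.0, 2.808]
force: [1.0, 1.2, -0.7]
grip_width: 0.0856
finger_force: 0.0
clock: 1.1
position: [0.4458, 0.3689, 0.2311]
tool_rot: [-3.14, 0.002, 2.801]
force: [0.2, 0.6, 0.6]
grip_width: 0.0853
finger_force: 0.0
[0.44578998 0.36890327 0.23111632] [-3.14014366e+00  1.98132268e-03  2.80086918e+00] [-0.81216529  0.4479114   0.02368155  1.72770624 -0.00953396  0.96657459
  0.44467312]
```

```bash
python3 -m crank '{"travel":[[0,0,-1],[0,0,-3],[0,0,-5],[0,0,-7],[0,0,-8]],"turn":[[0,0,-8],[0,0,-16],[0,0,-24],[0,0,-32],[0,0,-40]],"gripper":[0,0,0,0,0]}' 80
python3 -m crank '{"travel":[[0,0,0],[0,0,0],[0,0,0],[0,0,0],[0,0,0]],"turn":[[0,0,-8],[0,0,-16],[0,0,-24],[0,0,-32],[0,0,-40]],"gripper":[0,0,0,0,0]}'
python3 -c "
from h import *
snap('wrist','w1');snap('side','s1')
a=cv2.imread('pics/w1.png');b=cv2.imread('pics/s1.png')
o=np.hstack([cv2.resize(a,(400,300)),cv2.resize(b[150:330,240:480],(400,300))]);cv2.imwrite('pics/v1.png',o)
s=bot.observe();print(s['position'],s['tool_rot'],s['qpos'])"
```

```text
clock: 1.6
position: [0.4409, 0.3732, 0.1495]
tool_rot: [-3.139, 0.001, 2.104]
force: [0.7, 0.5, -0.8]
grip_width: 0.0853
finger_force: 0.0
clock: 2.1
position: [0.4413, 0.3737, 0.1511]
tool_rot: [-3.141, 0.0, 1.406]
force: [-0.0, 0.4, 0.3]
grip_width: 0.0854
finger_force: 0.0
[0.44126183 0.37379625 0.15096795] [-3.14139156e+00  7.09440386e-04  1.40945541e+00] [-1.06193674  0.57695474  0.36729096  1.81398455 -0.27570363  0.80169611
 -0.71692186]
```

View pics/v1.png

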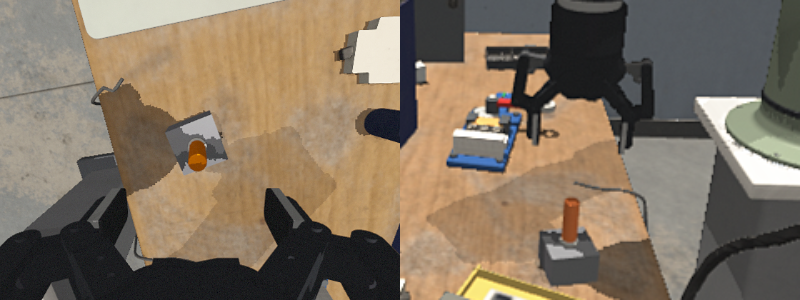

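The wrist view shows the pin at about (197,150), centred between the open fingers. The side view shows the gripper above it. I'll descend and grip.

```bash
python3 -m crank '{"travel":[[0.1,0,-3],[0.1,0,-6],[0.1,0,-8.5],[0.1,0,-9.9],[0.1,0,-9.9]],"turn":[[0,0,0],[0,0,0],[0,0,0],[0,0,0],[0,0,0]],"gripper":[0,0,0,0,0]}' 80
python3 -m crank '{"travel":[[0,0,0],[0,0,0],[0,0,0],[0,0,0],[0,0,0]],"turn":[[0,0,0],[0,0,0],[0,0,0],[0,0,0],[0,0,0]],"gripper":[0.3,0.6,1,1,1]}' 80
python3 -m crank '{"travel":[[0,0,0],[0,0,0],[0,0,0],[0,0,0],[0,0,0]],"turn":[[0,0,0],[0,0,0],[0,0,0],[0,0,0],[0,0,0]],"gripper":[1,1,1,1,1]}' 80
python3 -c "
from h import *
s=bot.observe();print(s['position'],s['tool_rot'],s['qpos'])"
```

```text
clock: 2.7
position: [0.4421, 0.373, 0.0509]
tool_rot: [-3.14, 0.002, 1.414]
force: [0.9, 0.2, 1.6]
grip_width: 0.0855
finger_force: 0.0
clock: 3.2
position: [0.4429, 0.3738, 0.0529]
tool_rot: [3.141, -0.001, 1.412]
force: [-2.7, -1.9, 12.7]
grip_width: 0.0162
finger_force: 77.6
clock: 3.7
position: [0.443, 0.3738, 0.053]
tool_rot: [3.141, -0.001, 1.412]
force: [-2.0, -1.6, 9.7]
grip_width: 0.0165
finger_force: 77.7
[0.44295494 0.37378282 0.05296725] [ 3.14134587e+00 -7.98091777e-04  1.41162176e+00] [-1.0061613   0.72076148  0.29353848  1.85880167 -0.34019188  0.61025584
 -0.65986334]
```

```bash
python3 -m crank '{"travel":[[0,0,1],[0,0,3],[0,0,5.5],[0,0,8],[0,0,8.2]],"turn":[[0,0,0],[0,0,0],[0,0,0],[0,0,0],[0,0,0]],"gripper":[1,1,1,1,1]}' 80
python3 -m crank '{"travel":[[0,-3,0],[0,-7,0],[0,-11,0],[0,-14.5,0],[0,-18,0]],"turn":[[0,0,0],[0,0,0],[0,0,0],[0,0,0],[0,0,0]],"gripper":[1,1,1,1,1]}'
python3 -m crank '{"travel":[[0.1,-4,0],[0.2,-8,0],[0.3,-12,0],[0.4,-15.5,0],[0.4,-17.8,0]],"turn":[[0,0,0],[0,0,0],[0,0,0],[0,0,0],[0,0,0]],"gripper":[1,1,1,1,1]}'
python3 -m crank '{"travel":[[0,0,0],[0,0,0],[0,0,0],[0,0,0],[0,0,0]],"turn":[[0,0,0],[0,0,0],[0,0,0],[0,0,0],[0,0,0]],"gripper":[1,1,1,1,1]}'
python3 -c "
from h import *
snap('wrist','w2');snap('side','s2');snap('top','t2')
a=cv2.imread('pics/w2.png');b=cv2.imread('pics/s2.png')
o=np.hstack([cv2.resize(a,(400,300)),cv2.resize(b[150:240,270:390],(400,300),interpolation=2)]);
cv2.imwrite('pics/v2.png',o)
s=bot.observe();print(s['position'],s['tool_rot'],s['qpos'])"
```

```text
clock: 4.2
position: [0.4439, 0.3743, 0.1376]
tool_rot: [3.139, -0.004, 1.411]
force: [-0.2, 0.4, -1.7]
grip_width: 0.016
finger_force: 78.0
clock: 4.7
position: [0.4424, 0.192, 0.1343]
tool_rot: [-3.141, 0.0, 1.412]
force: [0.1, -0.1, -1.5]
grip_width: 0.0163
finger_force: 78.1
clock: 5.2
position: [0.4464, 0.013, 0.1344]
tool_rot: [-3.142, 0.0, 1.409]
force: [0.4, 1.0, -1.9]
grip_width: 0.0161
finger_force: 78.1
clock: 5.7
position: [0.4468, 0.0162, 0.1342]
tool_rot: [-3.141, -0.0, 1.413]
force: [-0.2, 0.3, -2.0]
grip_width: 0.016
finger_force: 78.1
[0.44678574 0.01581806 0.13427379] [-3.14152190e+00 -1.16693654e-05  1.41208179e+00] [-0.44933456  0.42279794  0.3587001   2.15589919 -0.2570406   0.60253226
 -0.0653202 ]
```

View pics/v2.png

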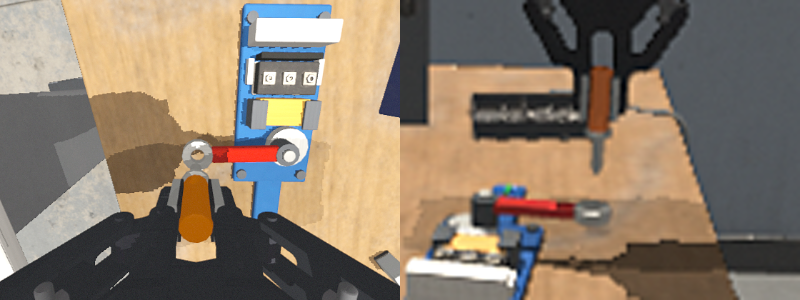

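The wrist view shows the eye at about (277,214) at full scale, with the pin's shank just below it in the image. The side view shows the tip at about (329.1,201.6) and the eye at (327.9,213.6). I'll compare these with the predicted positions and enlarge.

```bash
python3 - <<'E'
from h import *
p=[.4468,.0158,.085]
print('tip pred side',proj('s2',p),'wrist',proj('w2',p)); 
e=[.4472,.0155,.056]; print('eye pred side',proj('s2',e),'wrist',proj('w2',e))
print('wrist eye',atz('w2',277,214,.056)); print('top cam pos',ray('w2',280,210))
print('handle top pred w', proj('w2',[.4468,.0158,.176]),'collar',proj('w2',[.4468,.0158,.121]))
a=cv2.imread('pics/w2.png')[170:350,210:350];b=cv2.imread('pics/s2.png')[160:230,295:355]
o=np.zeros((540,800,3),np.uint8);o[:,:420]=cv2.resize(a,(420,540),interpolation=2);B=cv2.resize(b,(360,420),interpolation=2);o[:420,430:790]=B
cv2.imwrite('pics/v3.png',o)
E
```

```text
tip pred side (np.float64(328.012336961202), np.float64(201.45009206216844)) wrist (np.float64(273.1140863301013), np.float64(230.5641709154437))
eye pred side (np.float64(327.2988250506866), np.float64(211.0713680046074)) wrist (np.float64(273.7938262055385), np.float64(216.86278226742667))
wrist eye [0.449798   0.01725574 0.056     ]
top cam pos (array([0.45831176, 0.08564199, 0.2776943 ]), array([-0.02570534, -0.28442512, -0.95855415]))
handle top pred w (np.float64(272.73340985440643), np.float64(317.6290875713644)) collar (np.float64(273.0101731157416), np.float64(254.3302713322316))
```

View pics/v3.png

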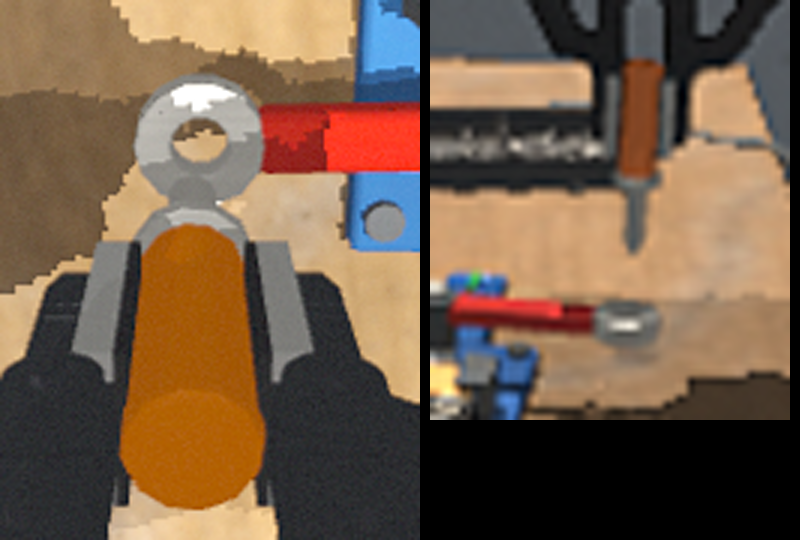

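The eye hole is at (276.5,216.5) in the wrist view, while the pin axis is at u≈274.2. The side view shows the same offset, so the eye is about 1.5 mm farther in +x. I'll correct that and lower in stages.

```bash
python3 -m crank '{"travel":[[0.15,0.03,-0.5],[0.15,0.03,-1.2],[0.15,0.03,-2],[0.15,0.03,-2.5],[0.15,0.03,-2.5]],"turn":[[0,0,0],[0,0,0],[0,0,0],[0,0,0],[0,0,0]],"gripper":[1,1,1,1,1]}' 80
python3 -m crank '{"travel":[[0,0,-0.3],[0,0,-0.6],[0,0,-0.9],[0,0,-1.2],[0,0,-1.5]],"turn":[[0,0,0],[0,0,0],[0,0,0],[0,0,0],[0,0,0]],"gripper":[1,1,1,1,1]}'
```

```text
clock: 6.35
position: [0.4478, 0.0156, 0.1084]
tool_rot: [-3.14, 0.001, 1.411]
force: [-0.6, -0.2, -1.3]
grip_width: 0.0161
finger_force: 78.1
clock: 6.85
position: [0.4483, 0.0158, 0.0941]
tool_rot: [3.142, -0.0, 1.412]
force: [-0.1, -0.2, -0.7]
grip_width: 0.0164
finger_force: 78.1
```

```bash
python3 -m crank '{"travel":[[0,0,-0.5],[0,0,-1],[0,0,-1.5],[0,0,-1.9],[0,0,-2.1]],"turn":[[0,0,0],[0,0,0],[0,0,0],[0,0,0],[0,0,0]],"gripper":[1,1,1,1,1]}' 80
python3 -m crank '{"travel":[[0,0,-0.1],[0,0,-0.2],[0,0,-0.25],[0,0,-0.25],[0,0,-0.25]],"turn":[[0,0,0],[0,0,0],[0,0,0],[0,0,0],[0,0,0]],"gripper":[1,1,1,1,1]}'
python3 -c "
from h import *
snap('wrist','w4');snap('side','s4')
a=cv2.imread('pics/w4.png');b=cv2.imread('pics/s4.png')
o=np.hstack([cv2.resize(a,(400,300)),cv2.resize(b[160:235,280:380],(400,300),interpolation=2)]);
cv2.imwrite('pics/v4.png',o)
s=bot.observe();print(s['position'],s['tool_rot'],s['qpos'],s['force'])
from m import T,q
# lever swing waypoints relative to start
a0=.022;P=lambda t:T(q,.09*np.array([[-np.cos(t),-np.sin(t)]]))[0]
for t in np.linspace(a0,1.57,16): print(round(t,2),((P(t)-P(a0))*100).round(2))"
```

```text
clock: 7.35
position: [0.4481, 0.0157, 0.0728]
tool_rot: [-3.141, 0.0, 1.411]
force: [-0.3, -0.8, -1.1]
grip_width: 0.0162
finger_force: 78.1
clock: 7.85
position: [0.4483, 0.0158, 0.0709]
tool_rot: [3.141, -0.0, 1.411]
force: [-1.2, 0.7, 1.6]
grip_width: 0.016
finger_force: 78.2
[0.44833992 0.01576427 0.07090906] [ 3.14144983e+00 -6.94970757e-05  1.41141069e+00] [-3.77465088e-01  5.46229289e-01  2.73908465e-01  2.18682450e+00
 -3.31490989e-01  4.46512835e-01 -2.33382076e-04] [-1.25779877  0.87643879  3.44154345]
0.02 [0. 0.]
0.13 [-0.08 -0.92]
0.23 [-0.07 -1.85]
0.33 [ 0.03 -2.78]
0.43 [ 0.24 -3.68]
0.54 [ 0.53 -4.56]
0.64 [ 0.91 -5.41]
0.74 [ 1.38 -6.21]
0.85 [ 1.93 -6.96]
0.95 [ 2.55 -7.65]
1.05 [ 3.24 -8.27]
1.16 [ 3.99 -8.81]
1.26 [ 4.8  -9.28]
1.36 [ 5.64 -9.66]
1.47 [ 6.52 -9.95]
1.57 [  7.43 -10.15]
```

View pics/v4.png

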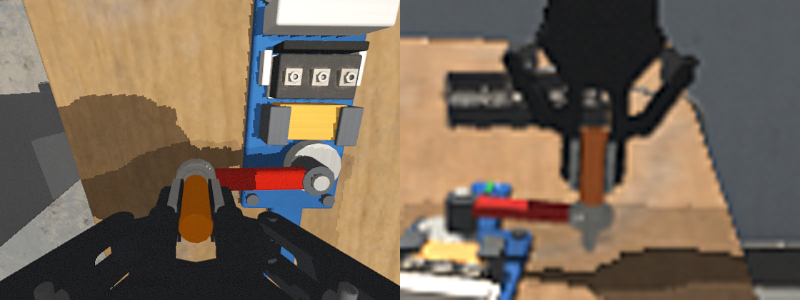

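The pin shows seated: the collar is on the eye in both views, the shank protrudes below, and the contact force is small. Now I'll swing along the arc, watching the force.

```bash
python3 -m crank '{"travel":[[-0.04,-0.46,-0.03],[-0.08,-0.92,-0.05],[-0.08,-1.4,-0.05],[-0.07,-1.85,-0.05],[-0.02,-2.3,-0.05]],"turn":[[0,0,0],[0,0,0],[0,0,0],[0,0,0],[0,0,0]],"gripper":[1,1,1,1,1]}' 100
python3 -m crank '{"travel":[[0.05,-0.48,0],[0.15,-0.93,0],[0.26,-1.38,0],[0.4,-1.83,0],[0.55,-2.26,0]],"turn":[[0,0,0],[0,0,0],[0,0,0],[0,0,0],[0,0,0]],"gripper":[1,1,1,1,1]}'
```

```text
clock: 8.45
position: [0.4485, -0.0072, 0.0708]
tool_rot: [3.141, -0.001, 1.412]
force: [-2.5, 2.0, 13.9]
grip_width: 0.0158
finger_force: 97.4
clock: 8.95
position: [0.4542, -0.0297, 0.0708]
tool_rot: [3.141, -0.001, 1.412]
force: [-1.8, 2.4, 13.6]
grip_width: 0.0158
finger_force: 97.4
```

```bash
python3 -m crank '{"travel":[[0.19,-0.43,0.02],[0.38,-0.85,0.02],[0.61,-1.25,0.02],[0.85,-1.65,0.02],[1.12,-2.03,0.02]],"turn":[[0,0,0],[0,0,0],[0,0,0],[0,0,0],[0,0,0]],"gripper":[1,1,1,1,1]}' 100
python3 -m crank '{"travel":[[0.28,-0.37,0],[0.59,-0.72,0],[0.9,-1.06,0],[1.24,-1.37,0],[1.59,-1.68,0]],"turn":[[0,0,0],[0,0,0],[0,0,0],[0,0,0],[0,0,0]],"gripper":[1,1,1,1,1]}'
```

```text
clock: 9.45
position: [0.4652, -0.0498, 0.0708]
tool_rot: [3.141, -0.001, 1.412]
force: [-1.4, 3.1, 9.5]
grip_width: 0.0162
finger_force: 97.3
clock: 9.95
position: [0.4805, -0.0662, 0.0708]
tool_rot: [-3.141, -0.001, 1.412]
force: [-4.8, 7.5, 14.4]
grip_width: 0.0156
finger_force: 97.4
```

```bash
python3 -m crank '{"travel":[[0.36,-0.26,0.02],[0.75,-0.52,0.02],[1.15,-0.75,0.02],[1.56,-0.96,0.02],[1.97,-1.16,0.02]],"turn":[[0,0,0],[0,0,0],[0,0,0],[0,0,0],[0,0,0]],"gripper":[1,1,1,1,1]}' 100
python3 -m crank '{"travel":[[0.43,-0.18,0],[0.88,-0.33,0],[1.31,-0.47,0],[1.77,-0.58,0],[2.22,-0.67,0]],"turn":[[0,0,0],[0,0,0],[0,0,0],[0,0,0],[0,0,0]],"gripper":[1,1,1,1,1]}'
python3 -m crank '{"travel":[[0,0,0],[0,0,0],[0,0,0],[0,0,0],[0,0,0]],"turn":[[0,0,0],[0,0,0],[0,0,0],[0,0,0],[0,0,0]],"gripper":[1,1,1,1,1]}'
python3 -c "
from h import *
snap('top','t5');snap('side','s5');snap('wrist','w5')
a=cv2.imread('pics/w5.png');b=cv2.imread('pics/s5.png');c=cv2.imread('pics/t5.png')
o=np.vstack([np.hstack([cv2.resize(a,(400,300)),cv2.resize(b[160:235,280:380],(400,300),interpolation=2)]),np.hstack([cv2.resize(c[185:275,230:350],(400,300),interpolation=2),cv2.resize(b,(400,300))])]);
cv2.imwrite('pics/v5.png',o)
s=bot.observe();print(s['position'],s['tool_rot'],s['qpos'],s['force'])"
```

```text
clock: 10.45
position: [0.4993, -0.078, 0.0708]
tool_rot: [-3.139, -0.001, 1.412]
force: [-10.0, 4.3, 15.8]
grip_width: 0.0161
finger_force: 97.7
clock: 10.95
position: [0.5211, -0.0851, 0.0708]
tool_rot: [-3.138, -0.0, 1.411]
force: [-10.8, 1.4, 16.5]
grip_width: 0.0158
finger_force: 97.9
clock: 11.45
position: [0.5219, -0.0852, 0.0709]
tool_rot: [-3.14, -0.0, 1.411]
force: [-6.5, 1.1, 11.0]
grip_width: 0.0157
finger_force: 97.8
[ 0.52187443 -0.08516827  0.070841  ] [-3.14024307e+00 -2.00472315e-04  1.41147743e+00] [-0.14602803  0.63028571  0.26968173  1.98431096 -0.29780305  0.56594156
  0.16806658] [-6.55394023  0.89470932 11.54439159]
```

View pics/v5.png

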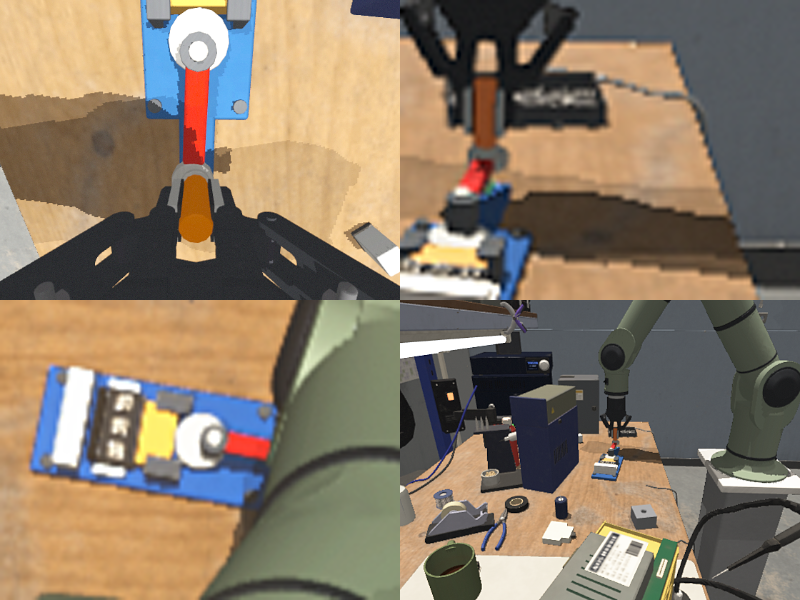

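The wrist view shows the lever from the pivot (198,49) to the eye (194,175) along the tongue, with the collar on the eye. The side view shows the bystanders undisturbed. One numeric check of the angle before handing in.

```bash
python3 - <<'E'
from h import *
from m import q,T
# red lever centreline in the wrist picture (z ~ .05): near pivot and near eye
for z in(.048,.054):
    a=atz('w5',197*1.4,72*1.4,z);b=atz('w5',194.5*1.4,160*1.4,z);d=(b-a)[:2]
    print(np.arctan2(d[1],d[0])-q[2]+np.pi)
# base right/left edges -> fixture yaw by wrist
L=[atz('w5',u*1.4,v*1.4,.012)[:2] for u,v in((143,10),(144.5,118),(254,10),(248,116))]
for i in(0,2): d=L[i]-L[i+1]; print('yaw',np.arctan2(d[1],d[0])-np.pi/2,np.linalg.norm(L[0]-L[2]))
s=bot.observe(); d=s['position'][:2]-q[:2]; print('tcp',np.hypot(*d),np.arctan2(d[1],d[0])-q[2]+np.pi,abs(s['qd']).max(),s['finger_force'])
E
```

```text
1.5469246826042387
1.546924682604239
yaw -0.20776304316428473 0.08569735256558189
yaw -0.1530939766343431 0.08569735256558189
tcp 0.08918175463038162 1.5691149372659456 0.0009290406485686772 97.81637191772461
```

The lever reads about 1.55 rad, which is inside the 1.42–1.72 window, and everything is still. I'm handing in.

```bash
python3 -c "
from workcell import bot
print(bot.job_done())"
```

```text
the job is handed in; nothing more can be done
None
```

I handed the job in at about 11.5 s, still gripping the pin (about 98 N): the pin is seated in the eye and the lever is held at about 1.55 rad by my measurement (highest lift is 1.57), with the bystanders looking undisturbed; the pad force could not be read, and the hand-in returned no verdict.

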